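Rack the counterweight arms slug-end down

ROBOT

A 7-joint arm with a two-finger parallel gripper is mounted at the origin on the work surface. World frame = base frame: x ahead of the robot, y to its left, z up, the work surface at z = 0. Lengths are in m, angles in degrees, forces in N, time in s.
With the tool pointing down it reaches from about 0.425 to 0.875 m from the base axis. Payload 4.7 kg.
Tool frame: the origin (TCP) lies at the very end of the fingers, on their centre line; the grasp point (between the pads) lies 19 mm behind it; z points along the fingers, y is the line along which they close (so a half turn about z gives the same grasp; the last joint's range is limited). The gripper opens to 87 mm and grips with 3 to 60 N. Pads are 19 mm wide; open, the fingers measure 117 mm over their backs; the gripper's body (75 mm by 190 mm) begins 51 mm behind the grasp point.
Start: joints at [77.527, 18.392, -4.016, 83.108, 1.295, 78.541, -3.26], TCP at [0.149, -0.633, 0.223] pointing down, gripper open.
Joint ranges: [-163.93, 163.93], [-17.29, 119.83], [-79.2, 71.16], [3.27, 140.29], [-89.18, 269.18], [5.43, 117.66], [-154.24, 154.24]. Speed limits (degrees/s): [147.25, 147.25, 180, 180, 180, 180, 180].

INTERFACE

Orientations are given as [roll, pitch, yaw] about the fixed x, y, z axes, in that order (R = Rz(yaw) Ry(pitch) Rx(roll)).
In Python, from cell import get_obs, read_camera, sign_off, silhouettes gives the robot as it stands.
- The arm moves only by the tool play_rows, never from a script. Its argument "steps" is a list that holds one entry, the list of rows, each a list of 7 numbers: the shift along the tool's x, y, z in m, then the turn, a rotation vector about the tool's x, y, z in rad, then the finger opening in m, from 0 to 0.087. A call has 1 to 12 rows; each row shifts and turns the commanded pose from where the row before left it, along the tool's axes as they then stand; what a row does not reach is not made up. A row lasts 1/10 s, in which the tool goes at most 50 mm and 8.59 degrees, less where a joint would pass 70% of its speed; a pose out of reach is approached as far as the arm can. A call is refused whole if a number of a shift passes 0.05 or a number of a turn 0.15, either way. A call with a gripper value outside its range is refused whole. The fingers move at their own pace and stop on an object; "force" is the grip in N (left out, the last holds). Time passes only in rows, so rows that do not move let the fingers close. It gives the time, the measured TCP pose, the force, the opening and the grip force at its end, in the units of the state.
- get_obs(): the state, without advancing time (a new reading comes with each control period).
- read_camera(name): name is "scene" or "top"; returns a dict with "frame" (384x512x3 uint8, red, green, blue), "intrinsics" (3x3 intrinsics, pixels), "k1" (the pictures are not rectified: a ray, as slopes to the right and down, at radius r is drawn at 1 + k1 r^2 times it, then the intrinsics apply), "view" (4x4, takes a point from world to camera coordinates). Camera axes: x right, y up, looking along -z (the intrinsics and any distortion apply to the point x, -y, -z); pixel columns grow to the right and rows downward; lengths in m; the calibration is good to about 2 mm. A picture is of the moment at which its call begins. There is no depth.
- sign_off(): hands the job in; it is judged then, once.
Trained networks look in the newest picture that a camera, given by its name, has taken for a name from the list of things; names that differ only in an ending like _2 or _b are one class to them, and where a whole thing is asked for, a point or a joint stands for the part that bears it (a point fixed in the world has none). Each returns a list of dicts, best first, with "p" (0 to 1); they miss things now and then, are a little off and sometimes report something else, mostly with a low value. They report only what shows in the picture. A call takes as long as a camera call. They do not tell look-alikes from the thing itself.
- silhouettes(camera, name): "pixels" (384x512 bool, what is visible of it) and "extent" ([left, top, right, bottom] in pixels, round what is visible of it).
The state is a dict: "time_s": time; "qpos": joint angles; "joint_velocities": joint speeds; "effort": joint torques, N m; "tool_pos": TCP position; "tool_rot": TCP orientation; "force": force on the tool from outside, world axes, zero at the start; "wrist_torque": the same for the moment, N m; "grip_width": finger opening in m; "grasp_force": force on a finger pad.
Only numpy, scipy, OpenCV 4.12 (cv2) and the standard library are available. Lean on these libraries where they do the work, as an engineer would, in place of code of your own. Each camera call takes 0.05 s, during which the arm holds its last target. There are 200 camera calls.

TASK

The three wooden counterweight arms on the cardboard sheet each have a steel slug freshly glued inside one end, and nothing outside shows which. Lift each arm at its middle to feel which end is heavy, then lay all three in the sloping rack, one to a lane, heavy end down and resting against the foot ledge, so that the glue can cure. Leave the glue bottle, the little figure and the sketchbook where they are.

Things in the scene. Friction and masses are not known exactly. Their poses are not given: they have to be found in the camera images.
- weight_a: counterweight arm: pale beech bar 160 x 34 x 34 mm, same 12 mm black cap on both ends, brass dot at mid-length on two faces. Origin: the bar's centre; x axis along its length. Starts flat on the sheet, any yaw. Three arms look alike, about 0.4 kg each; a hidden slug puts the balance point 29 mm from mid-length towards one end, which the axes do not tell
- weight_b: counterweight arm, outwardly as weight_a (160 x 34 x 34 mm; origin at its centre, x along its length). Which end is heavy differs between arms. Lifted at mid-length, an arm loads the hand with about 0.11 N m (0.09 to 0.13), heavy end down; grip it firmly or it may turn in the fingers
- weight_c: counterweight arm, outwardly as weight_a (160 x 34 x 34 mm; origin at its centre, x along its length). All three start with the centre 17 mm above the sheet's top, 21 mm above the bench
- rack: fixed plywood rack, 190 (x) x 228 (y) mm, 130 high. Origin: centre of its underside on the bench; z up, x level from its low to its high side (low side faces the robot within 20 degrees). Three lanes 64 mm apart along y slope up along +x at 32 degrees. Arms lie along them on two crossbars 16 mm wide, centred 38 and 126 mm up the slope from the foot ledge
- lane_left (a point): point on the rack: where the centre of an arm lies when that arm rests fully home in the left (rack y = +64 mm) lane (sitting on both crossbars, lower end touching the foot ledge). Its axes are those of the rack. Upstands 14 mm high on the crossbars leave 50 mm for the 34 mm arm
- lane_middle (a point): point on the rack: where the centre of an arm lies when that arm rests fully home in the middle (rack y = 0) lane (sitting on both crossbars, lower end touching the foot ledge). Its axes are those of the rack. In the rack frame: x -16, z 102 mm. Between the crossbars, 72 mm about mid-length, the rack is open beside and below the arm
- lane_right (a point): point on the rack: where the centre of an arm lies when that arm rests fully home in the right (rack y = -64 mm) lane (sitting on both crossbars, lower end touching the foot ledge). Its axes are those of the rack. The foot ledge stands 22 mm above the bars. Bare wood: an arm may not slide down by itself
- upper_bar: the rack's upper crossbar, part of the rack and fixed to it; its origin and axes are those of the rack. An arm lying heavy end down presses on it with under 1.2 N, heavy end up with over 2 N
- sheet: fixed flat sheet of brown cardboard, 300 (x) x 400 (y) x 4 mm, on which the arms, the glue bottle and the figure stand. Origin: centre of its underside on the bench. It and the rack lie side by side, either one on the left
- glue: bystander: upright white glue bottle with orange cap, diameter 50, height 115 mm, loose; origin: centre of its underside
- figure: bystander: small desk figure with a white ball head, on a round wooden foot of diameter 80 mm, height 98 mm, loose; origin: centre of its underside
- sketchbook: bystander: black closed sketchbook with a rubber band, 100 x 160 x 18 mm, loose, lying flat just beyond the sheet; origin: centre of its underside
There are look-alikes about, which are no part of the job. What is shaped like the weight_c but blue is not meant. Leave any purple look-alike of the weight_b alone.

How it is judged:
By the outcome, as a careful person would: the job done as asked, in the order asked, and still so for the second after the job is handed in, with the robot touching nothing.
It also fails if it takes over 72 s, if anything falls off the work surface, if the arm or the gripper's body presses on something with over 40 N, if the wrist force passes 120 N, or if a joint passes its speed limit or range.

## Working session

There is one attempt and no reset: what is moved stays moved. The work goes in short steps, Python scripts to look and compute and a tool call to move; the robot and the scene stay as the last step left them, time stands still between calls to the robot, and variables do not carry over. Pictures are saved under pics/ and viewed, at most 10 in all, crops included, and the job is handed in when it is done.

Besides the shell and the picture viewer there is one more tool, called after ">>>" in YAML: its name, and indented under it one key for each argument. play_rows: Moves the arm, as the interface text tells. Its arguments: {"type":"object","properties":{"steps":{"type":"array","items":{"type":"array","items":{"type":"array","items":{"type":"number"}}}},"force":{"type":"number"}},"required":["steps"]}

```bash
ls; mkdir -p pics; python3 - <<'E'
from cell import *
import cv2,numpy as np
o=get_obs();print({k:np.round(v,3) for k,v in o.items()})
for c in("scene","top"):
    r=read_camera(c);cv2.imwrite(f"pics/{c}0.png",r["frame"][:,:,::-1])
    print(c,r["intrinsics"],r["k1"],np.round(r["view"],4))
    for n in("weight_a","rack","sheet","glue","figure","sketchbook"):
        for d in silhouettes(c,n):
            m=d["pixels"]
            ys,xs=np.nonzero(m);print(c,n,round(d["p"],2),d["extent"],len(xs),xs.mean().round(1),ys.mean().round(1))
E
```

```text
pics
{'time_s': np.float64(0.0), 'qpos': array([77.527, 18.439, -4.016, 83.174,  1.297, 78.541, -3.261]), 'joint_velocities': array([-0.031, -0.037,  0.157, -0.078,  0.038,  0.08 ,  0.078]), 'effort': array([-0.0000e+00, -4.9129e+01, -4.0500e-01, -3.1252e+01, -6.4000e-02,
        4.4000e-02,  0.0000e+00]), 'tool_pos': array([ 0.149, -0.632,  0.221]), 'tool_rot': array([-1.79891e+02,  8.00000e-03,  1.32820e+01]), 'force': array([-0.477,  0.673,  1.194]), 'wrist_torque': array([ 0.004, -0.024, -0.016]), 'grasp_force': np.float64(0.0), 'grip_width': np.float64(0.087)}
scene [[372.51392337   0.         249.32616247]
 [  0.         372.51392337 185.92792393]
 [  0.           0.           1.        ]] -0.07721991520845195 [[-0.8681  0.4961 -0.0162  0.504 ]
 [-0.3439 -0.5776  0.7404  0.0638]
 [ 0.358   0.6483  0.672  -1.2037]
 [ 0.      0.      0.      1.    ]]
scene weight_a 0.87 [277.5, 138.4, 326.4, 155.3] 602 300.7 146.8
scene weight_a 0.76 [230.0, 158.0, 280.5, 182.0] 771 253.2 169.6
scene weight_a 0.73 [198.8, 193.6, 258.8, 227.0] 975 227.4 212.2
scene weight_a 0.66 [224.6, 107.0, 269
[... 1070 characters left out ...]
 406 294.8 210.8
top weight_a 0.87 [365.6, 229.0, 390.2, 272.9] 551 377.4 249.8
top weight_a 0.68 [327.1, 201.2, 346.3, 210.7] 202 337.5 205.3
top weight_a 0.64 [289.5, 246.7, 317.7, 287.0] 512 303.0 267.7
top weight_a 0.61 [241.3, 152.1, 284.4, 182.2] 481 261.2 167.5
top weight_a 0.57 [303.1, 142.2, 336.1, 183.6] 471 319.0 164.1
top rack 0.67 [132.9, 147.9, 209.3, 208.6] 3379 171.6 179.7
top sheet 0.57 [233.0, 137.1, 348.0, 228.8] 7202 291.5 183.2
top glue 0.69 [328.1, 201.9, 345.3, 211.4] 188 336.6 205.5
top figure 0.77 [243.5, 206.5, 266.5, 227.9] 387 253.3 215.2
top figure 0.73 [257.2, 113.7, 303.8, 139.3] 1095 281.3 125.8
top sketchbook 0.84 [258.3, 110.7, 301.6, 138.1] 1166 281.1 125.8
```

```bash
python3 - <<'E'
import cv2
t=cv2.imread("pics/top0.png")[90:300,110:410]
cv2.imwrite("pics/t0.png",cv2.resize(t,None,fx=2.65,fy=2.65,interpolation=cv2.INTER_CUBIC))
t=cv2.imread("pics/scene0.png")[95:375,130:400]
cv2.imwrite("pics/s0.png",cv2.resize(t,None,fx=2.1,fy=2.1,interpolation=cv2.INTER_CUBIC))
E
```

```text
(no output)
```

View pics/t0.png

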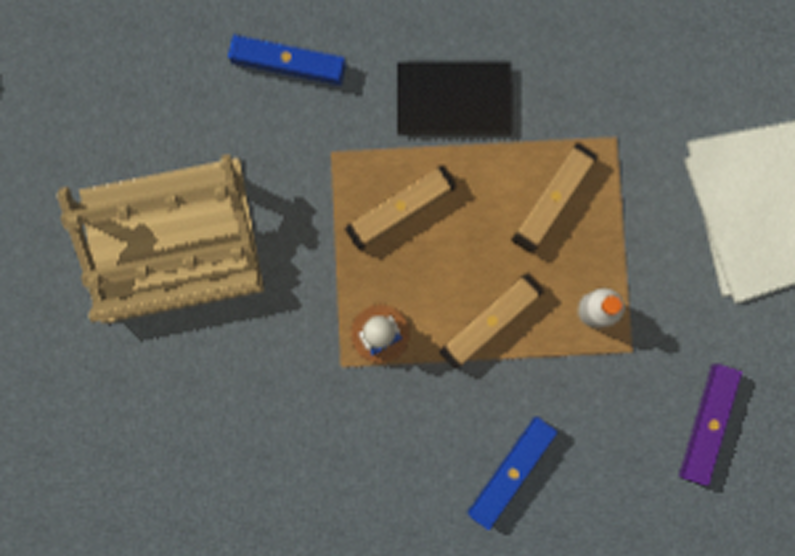

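View pics/s0.png

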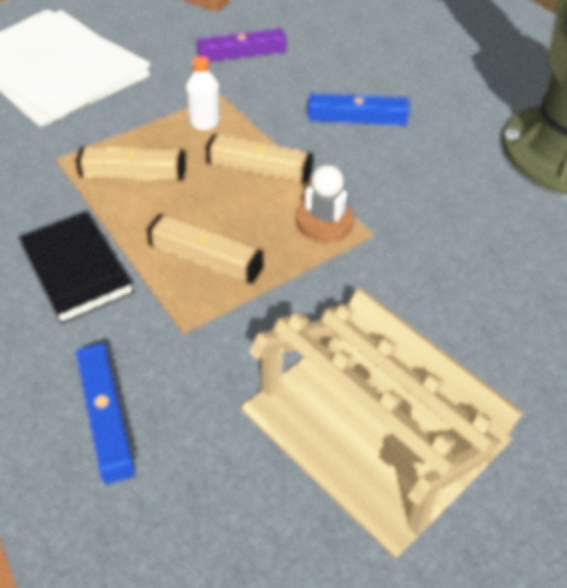

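The top view shows three beech bars with black caps at top px (295,211), (261,168) and (319,164). The look-alikes are blue at (303,268) and (217,112), and purple at (377,250). The glue is at (337,205), the figure at (253,215), the sketchbook at (281,126) and the rack at (172,180), with its low side towards the robot. The targets are the three pale bars, and the enlarged crop above already confirms them.

```bash
cat > h.py <<'E'
import numpy as np,cv2,json
from scipy.spatial.transform import Rotation as R
from scipy.optimize import minimize
def proj(r,P):
    P=np.atleast_2d(P);V=r["view"];c=P@V[:3,:3].T+V[:3,3]
    s=np.c_[c[:,0],-c[:,1]]/-c[:,2:3];s=s*(1+r["k1"]*(s**2).sum(1,keepdims=True))
    K=r["intrinsics"];return s*[K[0,0],K[1,1]]+[K[0,2],K[1,2]]
def unproj(r,uv,z):
    K=r["intrinsics"];d=(np.array(uv)-[K[0,2],K[1,2]])/[K[0,0],K[1,1]];s=d.copy()
    for _ in range(8): s=d/(1+r["k1"]*(s@s))
    V=r["view"];D=V[:3,:3].T@[s[0],-s[1],-1];C=-V[:3,:3].T@V[:3,3]
    return C+D*(z-C[2])/D[2]
def box(lx,ly,z0,z1): return np.array([[x,y,z] for x in(-lx,lx) for y in(-ly,ly) for z in(z0,z1)])
def place(B,p): c,s=np.cos(p[2]),np.sin(p[2]);return B@np.array([[c,s,0],[-s,c,0],[0,0,1]])+[p[0],p[1],0]
def hullmask(uv,S=4):
    m=np.zeros((384*S,512*S),np.uint8);h=cv2.convexHull(((uv+.5)*S-.5).round().astype(np.int32));cv2.fillConvexPoly(m,h,1)
    return cv2.resize(m.astype(np.float32),(512,384),interpolation=cv2.INTER_AREA)
def fit(B,views,p0):
    def f(q):
        p=[q[0],q[1],q[2]*5];e=0
        for r,m in views:
            a=hullmask(proj(r,place(B,p)));e+=np.abs(a-m).sum()/m.sum()
        return e
    best=None
    s=np.array([[0,0,0],[.02,0,0],[0,.02,0],[0,0,.06]])
    x0=np.array([p0[0],p0[1],p0[2]/5])
    for _ in range(3):
        o=minimize(f,x0,method="Nelder-Mead",options=dict(initial_simplex=x0+s,xatol=1e-4,fatol=1e-4));x0=o.x;s=s/2
    return np.array([o.x[0],o.x[1],o.x[2]*5]),o.fun
RK=np.vstack([box(.095,.114,0,.012),[[-.0865,y,.064] for y in(-.114,.114)],[[.025,y,.128] for y in(-.114,.114)]])
E
cat > m.py <<'E'
from h import *
from cell import *
rs={c:read_camera(c) for c in("scene","top")}
sil={c:silhouettes(c,"weight_a") for c in rs}
B=box(.08,.017,.004,.038)
def hm(m): return m.astype(np.float32)
for uv in((294.8,210.8),(261.2,167.5),(319,164.1)):
    d=min(sil["top"],key=lambda d:np.hypot(*(np.argwhere(d["pixels"]).mean(0)[::-1]-uv)))
    p=unproj(rs["top"],uv,.03);s=proj(rs["scene"],[p])[0]
    e=min(sil["scene"],key=lambda d:np.hypot(*(np.argwhere(d["pixels"]).mean(0)[::-1]-s)))
    ds=np.hypot(*(np.argwhere(e["pixels"]).mean(0)[::-1]-s))
    v=[(rs["top"],hm(d["pixels"]))]+([(rs["scene"],hm(e["pixels"]))] if ds<8 else [])
    rr=[fit(B,v,[p[0],p[1],a]) for a in(-1,-.3,.3,1)]
    b=min(rr,key=lambda t:t[1]);print("bar",b[0][:2].round(4),np.degrees(b[0][2]).round(1),round(b[1],3),ds.round(1))
v=[]
for c,uv in(("top",(171.6,179.7)),("scene",(309.7,292.8))):
    D=silhouettes(c,"rack")[0];h=cv2.convexHull(np.argwhere(D["pixels"])[:,::-1].astype(np.int32));m=np.zeros((384,512),np.uint8);cv2.fillConvexPoly(m,h,1);v.append((rs[c],hm(m)))
p=unproj(rs["top"],(171.6,179.7),.06)
for a in(0,.2): 
    b=fit(RK,v,[p[0],p[1],a]);print("rack",b[0][:2].round(4),np.degrees(b[0][2]).round(2),round(b[1],3))
p=b[0];im=[]
X=lambda *q:place(np.array([q],float),p)
s32,c32=np.sin(np.radians(32)),np.cos(np.radians(32))
for c,(y0,y1,x0,x1) in(("top",(135,220,120,220)),("scene",(225,370,235,390))):
    f=cv2.resize(rs[c]["frame"][y0:y1,x0:x1,::-1],None,fx=(4 if c=="top" else 2.4),fy=(4 if c=="top" else 2.4),interpolation=cv2.INTER_CUBIC);k=4 if c=="top" else 2.4
    def ln(P,col):
        q=proj(rs[c],place(np.array(P,float),p));q=((q+.5-[x0,y0])*k).round().astype(np.int32);cv2.polylines(f,[q],False,col,1)
    ln([[-.095,-.114,0],[.095,-.114,0],[.095,.114,0],[-.095,.114,0],[-.095,-.114,0]],(0,0,255))
    ln([[-.0865,-.114,.064],[-.0865,.114,.064]],(0,255,0))
    for q in(.03,.046,.118,.134): ln([[-.0748+q*c32,y,.0452+q*s32] for y in(-.114,.114)],(255,0,0))
    for l in(-.064,0,.064): ln([[-.016-.08*c32+.017*s32,l,.102-.08*s32-.017*c32],[-.016+.08*c32+.017*s32,l,.102+.08*s32-.017*c32]],(255,255,0))
    im.append(f)
H=max(i.shape[0] for i in im);im=[cv2.copyMakeBorder(i,0,H-i.shape[0],0,4,cv2.BORDER_CONSTANT) for i in im]
cv2.imwrite("pics/rk.png",np.hstack(im))
for n,uv,z in(("glue",(336.6,205.5),.06),("fig",(253.3,215.2),.05)): print(n,unproj(rs["top"],uv,z).round(3))
E
python3 m.py
```

```text
bar [ 0.4435 -0.2151] -48.2 0.207 2.1
bar [ 0.5983 -0.091 ] -56.8 0.182 3.1
bar [ 0.6117 -0.302 ] -32.6 0.164 2.1
rack [0.554  0.2284] 11.34 0.112
rack [0.5543 0.2283] 11.7 0.111
glue [ 0.461 -0.358  0.06 ]
fig [ 0.425 -0.066  0.05 ]
```

View pics/rk.png

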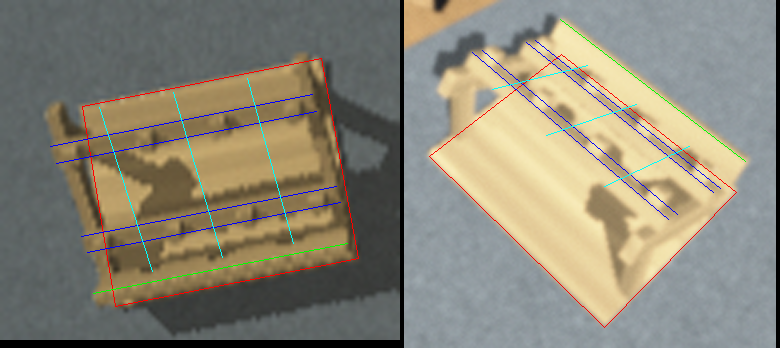

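The overlay fits roughly: the base, ledge and crossbars line up. The fit in y matters most, so I'll check it against the upstands.

```bash
cat > u.py <<'E'
from h import *
from cell import *
p=[.5543,.2283,np.radians(11.6)];im=[]
s32,c32=np.sin(np.radians(32)),np.cos(np.radians(32))
for c,(y0,y1,x0,x1),k in(("top",(140,218,124,216),8),("scene",(232,330,245,385),6)):
    r=read_camera(c);f=cv2.resize(r["frame"][y0:y1,x0:x1,::-1],None,fx=k,fy=k,interpolation=cv2.INTER_CUBIC)
    for q in(.038,.126):
        for y in(-.096,-.032,.032,.096):
            P=[[-.0748+q*c32-h*s32,y,.0452+q*s32+h*c32] for h in(0,.014)]
            a=((proj(r,place(np.array(P),p))+.5-[x0,y0])*k).round().astype(np.int32);cv2.polylines(f,[a],False,(0,0,255),1);cv2.circle(f,a[1].tolist(),4,(0,0,255),1)
    im.append(cv2.resize(f,None,fx=.54,fy=.54,interpolation=cv2.INTER_AREA) if 0 else f)
im=[cv2.resize(i,(390,int(i.shape[0]*390/i.shape[1])),interpolation=cv2.INTER_AREA) for i in im]
H=max(i.shape[0] for i in im);cv2.imwrite("pics/up.png",np.hstack([cv2.copyMakeBorder(i,0,H-i.shape[0],0,4,cv2.BORDER_CONSTANT) for i in im]))
E
python3 u.py
```

```text
(no output)
```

View pics/up.png

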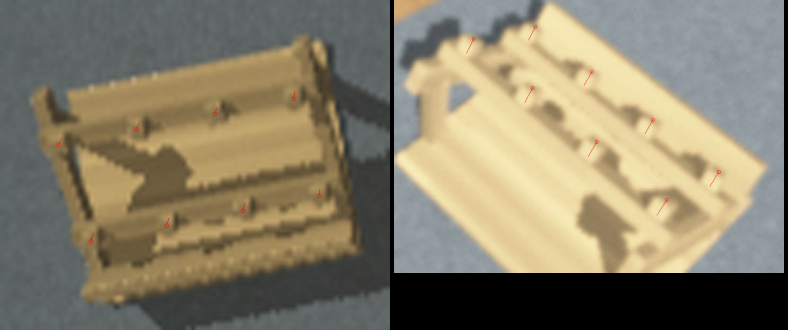

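```bash
cat > plan.py <<'E'
import sys,os
from h import *
from cell import get_obs
RY=11.6;RK0=np.array([.558,.226,0]);Rr=R.from_euler("z",RY,degrees=True)
def rot(psi,t): return Rr*R.from_euler("y",-t,degrees=True)*Rr.inv()*R.from_euler("z",psi,degrees=True)*R.from_euler("x",180,degrees=True)
def dec(q):
    z=(Rr.inv()*q).apply([0,0,1]);t=np.degrees(np.arctan2(z[0],-z[2]))
    m=(Rr*R.from_euler("y",t,degrees=True)*Rr.inv()*q).as_matrix();return np.degrees(np.arctan2(m[1,0],m[0,0])),t
az=lambda p:np.degrees(np.arctan2(p[1],p[0]))
rel=lambda psi,p:(psi-az(p)-90+180)%360-180
def lane(k,up=0,slope=0,h=.004): # TCP for arm centre home in lane y=k; up along normal, slope uphill; h=grasp above centre
    s,c=np.sin(np.radians(32)),np.cos(np.radians(32));d=-(.019-h)+up
    return RK0+Rr.apply([-.016+slope*c-d*s,k,.102+slope*s+d*c])
def go(wps,w,vmax=.045,reset=False):
    """wps: list of (pos,psi,tilt[,vmax])"""
    o=get_obs();mp=o["tool_pos"];mq=R.from_euler("xyz",o["tool_rot"],degrees=True)
    p,q=mp,mq
    if os.path.exists("cmd.json") and not reset:
        c=json.load(open("cmd.json"));p=np.array(c[:3]);q=R.from_quat(c[3:])
        print("t",o["time_s"].round(2),"cmd-meas mm",((p-mp)*1e3).round(1),"deg",np.degrees((q.inv()*mq).magnitude()).round(1))
    rows=[]
    for wp in wps:
        P,psi,t=np.array(wp[0],float),wp[1],wp[2];v=wp[3] if len(wp)>3 else vmax
        s0,t0=dec(q);p0=p.copy();r0=rel(s0,p0);r1=rel(psi,P)
        dl=r1-r0+(az(P)-az(p0));dl=psi-s0+360*round((dl-(psi-s0))/360)
        n=max(1,int(np.ceil(max(np.linalg.norm(P-p0)/v,abs(dl)/7.8,abs(t-t0)/7.8))))
        for i in range(1,n+1):
            f=i/n;tq=rot(s0+f*dl,t0+f*(t-t0));tp=p0+f*(P-p0)
            sh=q.inv().apply(tp-p).round(3);rv=(q.inv()*tq).as_rotvec().round(3)
            rows.append(list(map(float,sh))+list(map(float,rv))+[w]);p=p+q.apply(sh);q=q*R.from_rotvec(rv)
        print("wp",P.round(3),"rel",round(r1),"rows",n)
    json.dump(list(p)+list(q.as_quat()),open("cmd.json","w"))
    for i in range(0,len(rows),12): print("["+",".join("["+",".join(f"{x:g}" for x in r)+"]" for r in rows[i:i+12])+"]")
E
python3 - <<'E'
from plan import *
go([((.30,-.50,.22),70,0),((.4435,-.2151,.16),131.8,0),((.4435,-.2151,.007),131.8,0,.035)],.06)
E
```

```text
wp [ 0.3  -0.5   0.22] rel 39 rows 8
wp [ 0.444 -0.215  0.16 ] rel 68 rows 8
wp [ 0.444 -0.215  0.007] rel 68 rows 5
[[0.022,-0.012,0,0,0,-0.124,0.06],[0.024,-0.009,0.001,0,0,-0.123,0.06],[0.024,-0.006,-0,0,0,-0.124,0.06],[0.025,-0.003,0,0,0,-0.124,0.06],[0.025,0,0.001,0,0,-0.124,0.06],[0.025,0.003,-0,0,0,-0.123,0.06],[0.024,0.007,0,0,0,-0.124,0.06],[0.023,0.009,0.001,0,0,-0.124,0.06],[0.04,0.005,0.007,0,0,-0.135,0.06],[0.038,0.01,0.008,0,0,-0.135,0.06],[0.037,0.015,0.007,0,0,-0.134,0.06],[0.035,0.02,0.008,-0,0,-0.135,0.06]]
[[0.032,0.024,0.007,-0,0,-0.135,0.06],[0.028,0.028,0.008,-0,0,-0.135,0.06],[0.024,0.032,0.007,-0,0,-0.135,0.06],[0.019,0.035,0.008,-0,0,-0.135,0.06],[0,0,0.031,-0,0,0,0.06],[0,0,0.03,-0,0,0,0.06],[0,0,0.031,-0,0,0,0.06],[0,0,0.03,-0,0,0,0.06],[0,0,0.031,-0,0,0,0.06]]
```

>>> play_rows:
  steps:
    - [[0.022, -0.012, 0, 0, 0, -0.124, 0.06], [0.024, -0.009, 0.001, 0, 0, -0.123, 0.06], [0.024, -0.006, 0, 0, 0, -0.124, 0.06], [0.025, -0.003, 0, 0, 0, -0.124, 0.06], [0.025, 0, 0.001, 0, 0, -0.124, 0.06], [0.025, 0.003, 0, 0, 0, -0.123, 0.06], [0.024, 0.007, 0, 0, 0, -0.124, 0.06], [0.023, 0.009, 0.001, 0, 0, -0.124, 0.06], [0.04, 0.005, 0.007, 0, 0, -0.135, 0.06], [0.038, 0.01, 0.008, 0, 0, -0.135, 0.06], [0.037, 0.015, 0.007, 0, 0, -0.134, 0.06], [0.035, 0.02, 0.008, 0, 0, -0.135, 0.06]]
  force: 60

```text
time_s: 2.3
tool_pos: [0.3727, -0.3564, 0.1896]
tool_rot: [180.0, 0.1, 101.2]
force: [0.9, -0.8, 0.1]
grip_width: 0.0601
grasp_force: 0.0
```

>>> play_rows:
  steps:
    - [[0.032, 0.024, 0.007, 0, 0, -0.135, 0.06], [0.028, 0.028, 0.008, 0, 0, -0.135, 0.06], [0.024, 0.032, 0.007, 0, 0, -0.135, 0.06], [0.019, 0.035, 0.008, 0, 0, -0.135, 0.06], [0, 0, 0.031, 0, 0, 0, 0.06], [0, 0, 0.03, 0, 0, 0, 0.06], [0, 0, 0, 0, 0, 0, 0.06]]

```text
time_s: 3.0
tool_pos: [0.4408, -0.2136, 0.0952]
tool_rot: [-179.9, -0.4, 131.9]
force: [-1.2, 0.4, -0.4]
grip_width: 0.0599
grasp_force: 0.0
```

>>> play_rows:
  steps:
    - [[0, 0, 0.03, 0, 0, 0, 0.06], [0, 0, 0.03, 0, 0, 0, 0.06], [0, 0, 0.03, 0, 0, 0, 0.06], [0, 0, 0, 0, 0, 0, 0.02], [0, 0, 0, 0, 0, 0, 0.02], [0, 0, 0, 0, 0, 0, 0.02], [0, 0, 0, 0, 0, 0, 0.02], [0, 0, 0, 0, 0, 0, 0.02]]
  force: 60

```text
time_s: 3.8
tool_pos: [0.445, -0.216, 0.0104]
tool_rot: [180.0, 0.2, 131.8]
force: [-0.7, -0.1, 6.3]
grip_width: 0.0333
grasp_force: 60.0
```

```bash
python3 -c "
from cell import get_obs
o=get_obs();[print(k,o[k].round(3)) for k in('tool_pos','qpos','force','wrist_torque','grip_width','grasp_force')]"
```

```text
tool_pos [ 0.445 -0.216  0.01 ]
qpos [ 53.622  15.042 -33.676 116.557  10.718  51.14   55.928]
force [-0.722 -0.126  6.301]
wrist_torque [ 0.158 -0.044 -0.062]Traceback (most recent call last):
  File "<string>", line 3, in <module>
    o=get_obs();[print(k,o[k].round(3)) for k in('tool_pos','qpos','force','wrist_torque','grip_width','grasp_force')]
                         ^^^^^^^^^^
AttributeError: 'float' object has no attribute 'round'
```

>>> play_rows:
  steps:
    - [[0, 0, -0.02, 0, 0, 0, 0.02], [0, 0, -0.04, 0, 0, 0, 0.02], [0, 0, -0.04, 0, 0, 0, 0.02], [0, 0, -0.04, 0, 0, 0, 0.02], [0, 0, -0.03, 0, 0, 0, 0.02], [0, 0, 0, 0, 0, 0, 0.02], [0, 0, 0, 0, 0, 0, 0.02]]

```text
time_s: 4.5
tool_pos: [0.4431, -0.2152, 0.1782]
tool_rot: [-180.0, 0.0, 131.8]
force: [0.1, 0.6, -4.7]
grip_width: 0.0335
grasp_force: 60.0
```

```bash
cat > feel.py <<'E'
from h import *
from cell import *
import sys
o=get_obs();q=R.from_euler("xyz",o["tool_rot"],degrees=True)
M=np.array(o["wrist_torque"]);print("t",o["time_s"],"pos",np.round(o["tool_pos"],3),np.round(o["tool_rot"],1),"F",np.round(o["force"],2),"M",M.round(3),"Mtool",q.inv().apply(M).round(3),"w",o["grip_width"],o["grasp_force"],np.round(o["qpos"],0))
# weight at +d along tool x gives moment d x F
d=np.cross(M,o["force"])/ (np.dot(o["force"],o["force"])+1e-9)  # r = F x M/F^2 (sign below)
print("lever (F x M)/F2 in tool axes",q.inv().apply(-d).round(4))
E
python3 feel.py
```

```text
t 4.5 pos [ 0.443 -0.215  0.178] [-180.     0.   131.8] F [ 0.06  0.57 -4.69] M [-0.075 -0.204  0.048] Mtool [-0.102 -0.191 -0.048] w 0.03349918212861064 59.99847893603146 [ 57.   2. -35. 107.   2.  71.  64.]
lever (F x M)/F2 in tool axes [ 0.0393 -0.0206 -0.0013]
```

```bash
cat > feel.py <<'E'
from h import *
from cell import *
import sys
Fs=[];Ms=[]
for i in range(6):
    r=read_camera("scene");o=get_obs();q=R.from_euler("xyz",o["tool_rot"],degrees=True).inv();Fs.append(o["force"]);Ms.append(q.apply(o["wrist_torque"]))
Fs,Ms=np.array(Fs),np.array(Ms)
print("t",o["time_s"],"pos",np.round(o["tool_pos"],3),"F",Fs.mean(0).round(2),"Mtool",Ms.mean(0).round(3),"+-",Ms.std(0).round(3))
print("lever tool x",((Ms.mean(0)[1])/Fs.mean(0)[2]).round(4)) 
u,v=proj(r,[o["tool_pos"]])[0].astype(int)
a=r["frame"][max(0,v-60):v+60,max(0,u-75):u+75,::-1]
cv2.imwrite(f"pics/{sys.argv[1]}.png",cv2.resize(a,None,fx=3,fy=3,interpolation=cv2.INTER_CUBIC))
x=q.inv().apply([.08,0,-.015]);print("tool pix in crop",3*(75),3*60,"+x end at",3*(proj(r,[o["tool_pos"]+x])[0]-[u-75,v-60]))
E
python3 feel.py f1
```

```text
t 4.8 pos [ 0.443 -0.215  0.177] F [-0.29 -0.34 -3.55] Mtool [-0.129 -0.196  0.003] +- [0.02  0.021 0.024]
lever tool x 0.0553
tool pix in crop 225 180 +x end at [309.28630672 182.44559501]
```

View pics/f1.png

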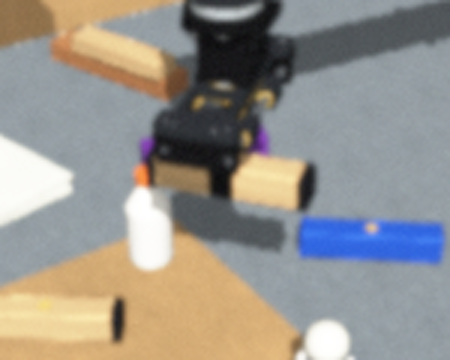

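```bash
python3 - <<'E'
from plan import *
L=lane(.064,up=.10,slope=.006,h=.007)
go([((.45,0.02,.25),160,0),(L,191.6,32)],.02,reset=True)
E
```

```text
wp [0.45 0.02 0.25] rel 67 rows 6
wp [0.489 0.277 0.18 ] rel 72 rows 6
[[0.028,0.027,-0.012,0.001,-0.002,-0.082,0.02],[0.026,0.029,-0.012,-0,-0,-0.082,0.02],[0.024,0.032,-0.012,-0.001,-0,-0.082,0.02],[0.021,0.033,-0.013,0,-0,-0.082,0.02],[0.018,0.034,-0.012,0,-0.001,-0.082,0.02],[0.015,0.036,-0.012,-0,0,-0.082,0.02],[0.009,0.043,0.012,-0.045,-0.081,-0.092,0.02],[0.005,0.042,0.013,-0.038,-0.086,-0.092,0.02],[0.003,0.043,0.014,-0.029,-0.088,-0.091,0.02],[0.001,0.042,0.015,-0.021,-0.091,-0.092,0.02],[-0.002,0.042,0.017,-0.013,-0.092,-0.092,0.02],[-0.005,0.041,0.017,-0.004,-0.093,-0.092,0.02]]
```

>>> play_rows:
  steps:
    - [[0.028, 0.027, -0.012, 0.001, -0.002, -0.082, 0.02], [0.026, 0.029, -0.012, 0, 0, -0.082, 0.02], [0.024, 0.032, -0.012, -0.001, 0, -0.082, 0.02], [0.021, 0.033, -0.013, 0, 0, -0.082, 0.02], [0.018, 0.034, -0.012, 0, -0.001, -0.082, 0.02], [0.015, 0.036, -0.012, 0, 0, -0.082, 0.02], [0.009, 0.043, 0.012, -0.045, -0.081, -0.092, 0.02], [0.005, 0.042, 0.013, -0.038, -0.086, -0.092, 0.02], [0.003, 0.043, 0.014, -0.029, -0.088, -0.091, 0.02], [0.001, 0.042, 0.015, -0.021, -0.091, -0.092, 0.02], [-0.002, 0.042, 0.017, -0.013, -0.092, -0.092, 0.02], [-0.005, 0.041, 0.017, -0.004, -0.093, -0.092, 0.02]]

```text
time_s: 6.0
tool_pos: [0.4883, 0.2779, 0.1799]
tool_rot: [-179.8, 32.1, -168.1]
force: [1.4, -1.3, -3.7]
grip_width: 0.0335
grasp_force: 60.0
```

```bash
python3 feel.py f2; python3 - <<'E'
from plan import *
go([(lane(.064,up=.10,slope=.006,h=.007),191.6,32)],.02)
E
```

```text
t 6.3 pos [0.49  0.274 0.18 ] F [-0.55  0.19 -3.83] Mtool [-0.122  0.878  0.051] +- [0.313 0.131 0.037]
lever tool x -0.2291
tool pix in crop 225 180 +x end at [283.67714765 149.31823746]Traceback (most recent call last):
  File "<stdin>", line 2, in <module>
  File "plan.py", line 20, in go
    print("t",o["time_s"].round(2),"cmd-meas mm",((p-mp)*1e3).round(1),"deg",np.degrees((q.inv()*mq).magnitude()).round(1))
              ^^^^^^^^^^^^^^^^^
AttributeError: 'float' object has no attribute 'round'
```

View pics/f2.png

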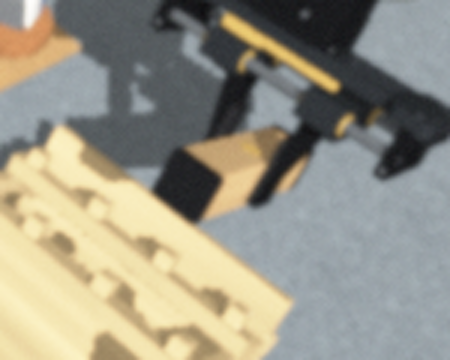

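The bar is held square over the left lane with no slip. Next I'll read the settled moment and plan the lowering.

```bash
sed -i 's/o\["time_s"\].round(2)/round(float(o["time_s"]),2)/' plan.py; python3 feel.py f3; python3 - <<'E'
from plan import *
L=lambda u,s:lane(.064,up=u,slope=s,h=.007)
go([(L(.10,.008),191.6,32),(L(.02,.008),191.6,32,.03),(L(0.003,.008),191.6,32,.01)],.02)
print("pred uv top of home centre")
E
```

```text
t 6.6 pos [0.491 0.274 0.181] F [ 0.17 -0.18 -3.75] Mtool [-0.074  0.807  0.043] +- [0.022 0.01  0.03 ]
lever tool x -0.2151
tool pix in crop 225 180 +x end at [283.69392107 149.51600988]
t 6.6 cmd-meas mm [-1.5  2.6 -1.2] deg 0.3
wp [0.49  0.277 0.181] rel 72 rows 1
wp [0.532 0.286 0.113] rel 73 rows 3
wp [0.541 0.288 0.099] rel 74 rows 2
[[-0.002,0,-0,-0,0,0,0.02],[0,0,0.027,-0,0,0,0.02],[0,0,0.026,-0,0,0,0.02],[0,0,0.027,-0,0,0,0.02],[0,0,0.008,-0,0,0,0.02],[0,0,0.009,-0,0,0,0.02]]
pred uv top of home centre
```

>>> play_rows:
  steps:
    - [[-0.002, 0, 0, 0, 0, 0, 0.02], [0, 0, 0.027, 0, 0, 0, 0.02], [0, 0, 0.026, 0, 0, 0, 0.02], [0, 0, 0.02, 0, 0, 0, 0.02], [0, 0, 0.005, 0, 0, 0, 0.02], [0, 0, 0, 0, 0, 0, 0.02]]

```text
time_s: 7.2
tool_pos: [0.531, 0.2823, 0.1159]
tool_rot: [-180.0, 31.7, -168.6]
force: [0.4, 0.1, -3.9]
grip_width: 0.0337
grasp_force: 60.0
```

```bash
python3 feel.py f3; python3 - <<'E'
from h import *
from cell import *
r=read_camera("top");f=cv2.resize(r["frame"][135:220,120,None] if 0 else r["frame"][135:220,115:220,::-1],None,fx=4,fy=4,interpolation=cv2.INTER_CUBIC)
s=read_camera("scene");g=cv2.resize(s["frame"][225:345,245:365,::-1],(340,340),interpolation=cv2.INTER_CUBIC)
cv2.imwrite("pics/l1.png",np.hstack([f,g]))
E
```

```text
t 7.5 pos [0.531 0.283 0.118] F [ 0.   -0.14 -3.43] Mtool [-0.08   0.826  0.043] +- [0.028 0.032 0.015]
lever tool x -0.2407
tool pix in crop 225 180 +x end at [286.05386329 144.9981413 ]
```

View pics/l1.png

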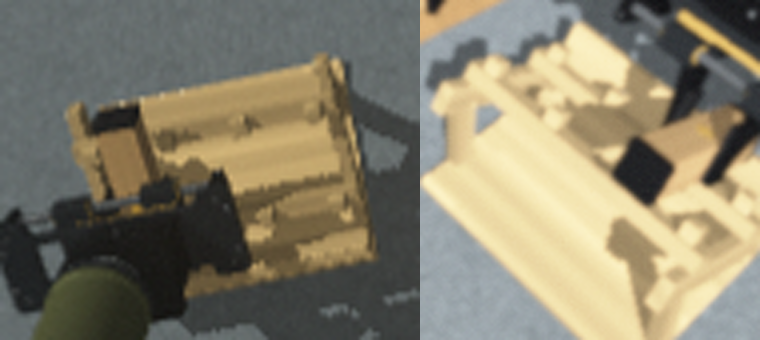

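>>> play_rows:
  steps:
    - [[0, 0, 0.008, 0, 0, 0, 0.02], [0, 0, 0.006, 0, 0, 0, 0.02], [0, 0, 0.003, 0, 0, 0, 0.02], [0, 0, 0, 0, 0, 0, 0.02]]

```text
time_s: 8.0
tool_pos: [0.5395, 0.2847, 0.1023]
tool_rot: [-179.8, 31.8, -168.5]
force: [-0.4, 0.3, -3.4]
grip_width: 0.0334
grasp_force: 60.0
```

>>> play_rows:
  steps:
    - [[0, 0, 0.002, 0, 0, 0, 0.02], [0, 0, 0.001, 0, 0, 0, 0.02], [0, 0, 0, 0, 0, 0, 0.02]]

```text
time_s: 8.3
tool_pos: [0.5413, 0.2849, 0.1001]
tool_rot: [-179.8, 31.9, -168.5]
force: [-0.7, -0.8, -3.3]
grip_width: 0.0333
grasp_force: 60.0
```

>>> play_rows:
  steps:
    - [[0, 0, 0.002, 0, 0, 0, 0.02], [0, 0, 0.002, 0, 0, 0, 0.02], [0, 0, 0, 0, 0, 0, 0.02]]

```text
time_s: 8.6
tool_pos: [0.5424, 0.2851, 0.0987]
tool_rot: [-179.3, 31.9, -168.3]
force: [-39.2, -18.0, 44.6]
grip_width: 0.0335
grasp_force: 59.9
```

>>> play_rows:
  steps:
    - [[0, 0, 0.002, 0, 0, 0, 0.02], [0, 0, 0, 0, 0, 0, 0.02]]

```text
time_s: 8.8
tool_pos: [0.5435, 0.2854, 0.0978]
tool_rot: [-179.1, 31.9, -168.2]
force: [-47.5, -22.8, 56.2]
grip_width: 0.0336
grasp_force: 60.0
```

>>> play_rows:
  steps:
    - [[0, 0, -0.004, 0, 0, 0, 0.02], [0.003, 0, 0, 0, 0, 0, 0.02], [0.003, 0, 0, 0, 0, 0, 0.02], [0, 0, 0, 0, 0, 0, 0.02]]

```text
time_s: 9.2
tool_pos: [0.5366, 0.2834, 0.0941]
tool_rot: [-179.8, 31.8, -168.5]
force: [0.1, -0.3, -3.0]
grip_width: 0.0334
grasp_force: 59.9
```

>>> play_rows:
  steps:
    - [[0.002, 0, 0, 0, 0, 0, 0.02], [0, 0, 0, 0, 0, 0, 0.02]]

```text
time_s: 9.4
tool_pos: [0.5353, 0.2836, 0.0936]
tool_rot: [-179.8, 31.8, -168.5]
force: [0.1, -0.2, -3.0]
grip_width: 0.0337
grasp_force: 59.9
```

>>> play_rows:
  steps:
    - [[0.002, 0, 0, 0, 0, 0, 0.02], [0, 0, 0, 0, 0, 0, 0.02]]

```text
time_s: 9.6
tool_pos: [0.5341, 0.2836, 0.0932]
tool_rot: [-179.8, 31.9, -168.5]
force: [0.8, 0.5, -2.5]
grip_width: 0.0339
grasp_force: 59.9
```

>>> play_rows:
  steps:
    - [[0.002, 0, 0, 0, 0, 0, 0.02], [0, 0, 0, 0, 0, 0, 0.02]]

```text
time_s: 9.8
tool_pos: [0.5339, 0.2837, 0.0935]
tool_rot: [-179.8, 32.1, -168.4]
force: [5.4, 0.2, -2.4]
grip_width: 0.0334
grasp_force: 59.9
```

>>> play_rows:
  steps:
    - [[0.001, 0, 0, 0, 0, 0, 0.02], [0, 0, 0, 0, 0, 0, 0.02]]

```text
time_s: 10.0
tool_pos: [0.5338, 0.2837, 0.0936]
tool_rot: [-179.8, 32.1, -168.4]
force: [7.2, 0.4, -1.6]
grip_width: 0.0336
grasp_force: 59.9
```

>>> play_rows:
  steps:
    - [[0, 0, 0.002, 0, 0, 0, 0.02], [0, 0, 0.001, 0, 0, 0, 0.02], [0, 0, 0, 0, 0, 0, 0.02]]

```text
time_s: 10.3
tool_pos: [0.5346, 0.2839, 0.0923]
tool_rot: [-179.5, 32.1, -168.3]
force: [-21.0, -11.5, 34.2]
grip_width: 0.0335
grasp_force: 59.9
```

>>> play_rows:
  steps:
    - [[0, 0, 0, 0, 0, 0, 0.044], [0, 0, 0, 0, 0, 0, 0.044], [0, 0, 0, 0, 0, 0, 0.044]]

```text
time_s: 10.6
tool_pos: [0.5327, 0.2833, 0.0887]
tool_rot: [-179.8, 31.8, -168.5]
force: [-0.3, 0.1, 0.4]
grip_width: 0.0429
grasp_force: 0.0
```

>>> play_rows:
  steps:
    - [[0, 0, -0.01, 0, 0, 0, 0.044], [0, 0, -0.03, 0, 0, 0, 0.044], [0, 0, -0.04, 0, 0, 0, 0.044], [0, 0, -0.03, 0, 0, 0, 0.044], [0, 0, 0, 0, 0, 0, 0.06], [0, 0, 0, 0, 0, 0, 0.06], [0, 0, 0, 0, 0, 0, 0.06]]

```text
time_s: 11.3
tool_pos: [0.4933, 0.2682, 0.147]
tool_rot: [-178.9, 30.8, -168.4]
force: [0.1, 0.2, 0.5]
grip_width: 0.0574
grasp_force: 0.0
```

```bash
python3 feel.py f4; python3 - <<'E'
from plan import *
o=get_obs();p=o["tool_pos"];print(o["tool_pos"])
go([((.46,.15,.24),170,0),((.50,-.05,.22),150,0),((.5983,-.091,.14),123.2,0)],.06,reset=True)
E
```

```text
t 11.6 pos [0.494 0.268 0.147] F [ 0.21  0.29 -0.16] Mtool [-0.06   0.45   0.038] +- [0.013 0.02  0.019]
lever tool x -2.8215
tool pix in crop 225 180 +x end at [284.12124581 146.6292114 ]
[0.49358709 0.26840302 0.14739382]
wp [0.46 0.15 0.24] rel 62 rows 4
wp [ 0.5  -0.05  0.22] rel 66 rows 5
wp [ 0.598 -0.091  0.14 ] rel 42 rows 4
[[0,-0.028,-0.027,-0.012,0.135,0.092,0.06],[0.002,-0.027,-0.026,0.019,0.133,0.094,0.06],[0.002,-0.029,-0.027,0.032,0.131,0.094,0.06],[0.003,-0.029,-0.024,0.043,0.128,0.093,0.06],[-0.015,-0.038,0.004,0,-0,0.07,0.06],[-0.017,-0.037,0.004,0,-0,0.07,0.06],[-0.02,-0.035,0.004,0,-0,0.07,0.06],[-0.023,-0.034,0.004,0,-0,0.069,0.06],[-0.025,-0.033,0.003,0,-0.001,0.07,0.06],[-0.026,0.003,0.02,-0,0,0.117,0.06],[-0.026,0.007,0.02,0,0,0.117,0.06],[-0.025,0.009,0.02,0,0,0.117,0.06]]
[[-0.023,0.013,0.02,0,0,0.117,0.06]]
```

>>> play_rows:
  steps:
    - [[0, -0.028, -0.027, -0.012, 0.135, 0.092, 0.06], [0.002, -0.027, -0.026, 0.019, 0.133, 0.094, 0.06], [0.002, -0.029, -0.027, 0.032, 0.131, 0.094, 0.06], [0.003, -0.029, -0.024, 0.043, 0.128, 0.093, 0.06], [-0.015, -0.038, 0.004, 0, 0, 0.07, 0.06], [-0.017, -0.037, 0.004, 0, 0, 0.07, 0.06], [-0.02, -0.035, 0.004, 0, 0, 0.07, 0.06], [-0.023, -0.034, 0.004, 0, 0, 0.069, 0.06], [-0.025, -0.033, 0.003, 0, -0.001, 0.07, 0.06], [-0.026, 0.003, 0.02, 0, 0, 0.117, 0.06], [-0.026, 0.007, 0.02, 0, 0, 0.117, 0.06], [-0.025, 0.009, 0.02, 0, 0, 0.117, 0.06]]

```text
time_s: 12.8
tool_pos: [0.5849, -0.0791, 0.1656]
tool_rot: [177.9, 1.9, 131.2]
force: [-0.3, -0.4, 0.7]
grip_width: 0.0598
grasp_force: 0.0
```

>>> play_rows:
  steps:
    - [[-0.023, 0.013, 0.02, 0, 0, 0.117, 0.06], [0, 0, 0, 0, 0, 0, 0.06], [0, 0, 0, 0, 0, 0, 0.06]]

```text
time_s: 13.1
tool_pos: [0.6093, -0.0863, 0.1468]
tool_rot: [177.8, 1.5, 124.9]
force: [0.3, -0.2, -0.1]
grip_width: 0.0598
grasp_force: 0.0
```

```bash
python3 feel.py f5; python3 - <<'E'
from plan import *
go([((.5983,-.091,.14),123.2,0),((.5983,-.091,.008),123.2,0,.033)],.06,reset=True)
r=read_camera("scene");
E
python3 - <<'E'
from h import *
from cell import *
r=read_camera("scene");f=cv2.resize(r["frame"][180:340,180:380,::-1],None,fx=3,fy=3,interpolation=cv2.INTER_CUBIC);cv2.imwrite("pics/v1.png",f)
E
```

```text
t 13.4 pos [ 0.61  -0.086  0.15 ] F [ 0.16 -0.1   0.08] Mtool [-0.067 -0.031 -0.025] +- [0.022 0.024 0.024]
lever tool x -0.3646
tool pix in crop 225 180 +x end at [312.49227178 195.1351333 ]
wp [ 0.598 -0.091  0.14 ] rel 42 rows 1
wp [ 0.598 -0.091  0.008] rel 42 rows 4
[[0.003,-0.012,0.009,0.041,0.03,0.031,0.06],[0,-0,0.033,0,-0,-0,0.06],[0,-0,0.033,0,-0,-0,0.06],[0,-0,0.033,0,-0,-0,0.06],[0,-0.001,0.033,0,-0,-0,0.06]]Traceback (most recent call last):
  File "<stdin>", line 3, in <module>
NameError: name 'read_camera' is not defined
```

View pics/v1.png

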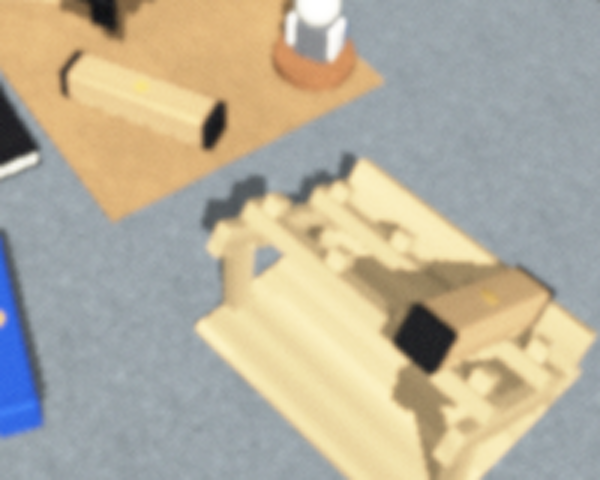

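Arm A sits in the left lane with its low end at the ledge. The empty vertical baseline is about 0, so the loaded reading of -0.196 means A's heavy end was at tool +x, which is now the low end. Next is B.

>>> play_rows:
  steps:
    - [[0.003, -0.012, 0.009, 0.041, 0.03, 0.031, 0.06], [0, 0, 0.033, 0, 0, 0, 0.06], [0, 0, 0.033, 0, 0, 0, 0.06], [0, 0, 0.033, 0, 0, 0, 0.06], [0, 0, 0.03, 0, 0, 0, 0.06], [0, 0, 0, 0, 0, 0, 0.06]]

```text
time_s: 14.05
tool_pos: [0.5965, -0.0906, 0.0072]
tool_rot: [-179.8, -0.3, 123.2]
force: [-0.2, 0.3, 0.6]
grip_width: 0.0599
grasp_force: 0.0
```

>>> play_rows:
  steps:
    - [[0, 0, 0, 0, 0, 0, 0.02], [0, 0, 0, 0, 0, 0, 0.02], [0, 0, 0, 0, 0, 0, 0.02], [0, 0, 0, 0, 0, 0, 0.02], [0, 0, 0, 0, 0, 0, 0.02]]
  force: 60

```text
time_s: 14.55
tool_pos: [0.5993, -0.0909, 0.011]
tool_rot: [180.0, -0.0, 123.1]
force: [-0.5, 0.0, 3.6]
grip_width: 0.0336
grasp_force: 60.0
```

>>> play_rows:
  steps:
    - [[0, 0, -0.02, 0, 0, 0, 0.02], [0, 0, -0.04, 0, 0, 0, 0.02], [0, 0, -0.04, 0, 0, 0, 0.02], [0, 0, -0.04, 0, 0, 0, 0.02], [0, 0, 0, 0, 0, 0, 0.02], [0, 0, 0, 0, 0, 0, 0.02], [0, 0, 0, 0, 0, 0, 0.02]]

```text
time_s: 15.25
tool_pos: [0.5969, -0.0909, 0.1474]
tool_rot: [-179.8, -0.3, 123.1]
force: [-0.0, -0.4, -4.5]
grip_width: 0.0334
grasp_force: 60.0
```

```bash
python3 feel.py f6
```

```text
t 15.55 pos [ 0.598 -0.091  0.149] F [ 0.08 -0.22 -4.62] Mtool [-0.105  0.057  0.006] +- [0.02  0.023 0.024]
lever tool x -0.0123
tool pix in crop 225 180 +x end at [310.89036572 196.51226558]
```

B reads +0.057 against A's -0.196, so B's heavy end is at tool -x. It goes to the middle lane with the hand turned the other way.

```bash
python3 - <<'E'
from plan import *
L=lambda u,s:lane(0,up=u,slope=s,h=.007)
H=L(.07,.008)
go([((.52,.02,.25),75,0),(H+[0,0,.07],11.6,32),(H,11.6,32,.03)],.02,reset=True)
E
```

```text
wp [0.52 0.02 0.25] rel -17 rows 7
wp [0.519 0.218 0.225] rel -101 rows 9
wp [0.519 0.218 0.155] rel -101 rows 3
[[0.019,-0.001,-0.014,0,-0.002,0.12,0.02],[0.02,-0.003,-0.015,0,-0.001,0.12,0.02],[0.018,-0.005,-0.014,-0,0,0.12,0.02],[0.018,-0.008,-0.015,-0.001,0,0.12,0.02],[0.017,-0.009,-0.014,0,0,0.12,0.02],[0.016,-0.012,-0.015,-0,0,0.12,0.02],[0.014,-0.013,-0.014,-0,0.001,0.12,0.02],[0.021,-0.006,0.003,-0.054,0.031,0.123,0.02],[0.02,-0.008,0.003,-0.05,0.037,0.123,0.02],[0.019,-0.011,0.003,-0.044,0.044,0.123,0.02],[0.017,-0.014,0.003,-0.039,0.048,0.123,0.02],[0.016,-0.016,0.004,-0.033,0.053,0.123,0.02]]
[[0.013,-0.017,0.004,-0.026,0.056,0.123,0.02],[0.01,-0.019,0.004,-0.018,0.059,0.123,0.02],[0.008,-0.02,0.004,-0.012,0.062,0.123,0.02],[0.005,-0.021,0.005,-0.003,0.062,0.123,0.02],[-0.012,-0,0.02,-0.001,-0,-0,0.02],[-0.013,-0,0.019,0,-0,-0,0.02],[-0.012,-0,0.02,0,-0,-0,0.02]]
```

>>> play_rows:
  steps:
    - [[0.019, -0.001, -0.014, 0, -0.002, 0.12, 0.02], [0.02, -0.003, -0.015, 0, -0.001, 0.12, 0.02], [0.018, -0.005, -0.014, 0, 0, 0.12, 0.02], [0.018, -0.008, -0.015, -0.001, 0, 0.12, 0.02], [0.017, -0.009, -0.014, 0, 0, 0.12, 0.02], [0.016, -0.012, -0.015, 0, 0, 0.12, 0.02], [0.014, -0.013, -0.014, 0, 0.001, 0.12, 0.02], [0.021, -0.006, 0.003, -0.054, 0.031, 0.123, 0.02], [0.02, -0.008, 0.003, -0.05, 0.037, 0.123, 0.02], [0.019, -0.011, 0.003, -0.044, 0.044, 0.123, 0.02], [0.017, -0.014, 0.003, -0.039, 0.048, 0.123, 0.02], [0.016, -0.016, 0.004, -0.033, 0.053, 0.123, 0.02]]

```text
time_s: 16.75
tool_pos: [0.5191, 0.1316, 0.237]
tool_rot: [171.3, -15.8, 40.7]
force: [0.3, 1.0, -3.9]
grip_width: 0.0333
grasp_force: 60.0
```

>>> play_rows:
  steps:
    - [[0.013, -0.017, 0.004, -0.026, 0.056, 0.123, 0.02], [0.01, -0.019, 0.004, -0.018, 0.059, 0.123, 0.02], [0.008, -0.02, 0.004, -0.012, 0.062, 0.123, 0.02], [0.005, -0.021, 0.005, -0.003, 0.062, 0.123, 0.02], [0, 0, 0, 0, 0, 0, 0.02]]

```text
time_s: 17.25
tool_pos: [0.5159, 0.2192, 0.224]
tool_rot: [179.6, -31.7, 12.5]
force: [-1.1, 0.5, -4.4]
grip_width: 0.0335
grasp_force: 60.0
```

```bash
python3 - <<'E'
from plan import *
L=lambda u,s:lane(0,up=u,slope=s,h=.007)
H=L(.07,.008);o=get_obs();print(o["tool_pos"],np.round(o["qpos"]),dec(R.from_euler("xyz",o["tool_rot"],degrees=True)))
go([(H,11.6,32,.03),(L(.006,.008),11.6,32,.02)],.02,reset=True)
E
```

```text
[0.51588056 0.21917984 0.22404593] [  17.  -17.  -41.  122.   -5.   40. -101.] (np.float64(12.384469005087757), np.float64(31.69375431635026))
wp [0.519 0.218 0.155] rel -101 rows 3
wp [0.552 0.225 0.101] rel -101 rows 4
[[-0.011,0,0.02,-0.001,0.002,0.005,0.02],[-0.012,0.001,0.02,-0,0.002,0.004,0.02],[-0.011,0.001,0.02,-0,0.001,0.005,0.02],[0,-0,0.016,-0,0,-0,0.02],[0,-0,0.016,-0,0,-0,0.02],[0,-0,0.016,-0,0,-0,0.02],[0,-0,0.016,-0,0,-0,0.02]]
```

>>> play_rows:
  steps:
    - [[-0.011, 0, 0.02, -0.001, 0.002, 0.005, 0.02], [-0.012, 0.001, 0.02, 0, 0.002, 0.004, 0.02], [-0.011, 0.001, 0.02, 0, 0.001, 0.005, 0.02], [0, 0, 0.016, 0, 0, 0, 0.02], [0, 0, 0.016, 0, 0, 0, 0.02], [0, 0, 0, 0, 0, 0, 0.02]]

```text
time_s: 17.85
tool_pos: [0.5386, 0.2161, 0.1279]
tool_rot: [-180.0, -31.8, 11.3]
force: [-0.1, -1.3, -4.2]
grip_width: 0.0337
grasp_force: 60.0
```

```bash
python3 - <<'E'
from plan import *
L=lambda u,s:lane(0,up=u,slope=s,h=.007)
go([(L(.006,.008),11.6,32,.014)],.02,reset=True)
E
```

```text
wp [0.552 0.225 0.101] rel -101 rows 3
[[-0,-0.002,0.01,0.002,0.001,-0.001,0.02],[-0.001,-0.002,0.01,0,0.001,-0.002,0.02],[-0,-0.002,0.011,0,0.001,-0.001,0.02]]
```

>>> play_rows:
  steps:
    - [[0, -0.002, 0.01, 0.002, 0.001, -0.001, 0.02], [-0.001, -0.002, 0.01, 0, 0.001, -0.002, 0.02], [0, -0.001, 0.006, 0, 0.001, -0.001, 0.02], [0, 0, 0, 0, 0, 0, 0.02]]

```text
time_s: 18.25
tool_pos: [0.551, 0.2242, 0.1072]
tool_rot: [180.0, -32.2, 11.6]
force: [-0.1, -0.0, -3.9]
grip_width: 0.0336
grasp_force: 60.0
```

>>> play_rows:
  steps:
    - [[0, 0, 0.003, 0, 0, 0, 0.02], [0, 0, 0.002, 0, 0, 0, 0.02], [0, 0, 0, 0, 0, 0, 0.02]]

```text
time_s: 18.55
tool_pos: [0.5538, 0.2253, 0.1034]
tool_rot: [-180.0, -32.3, 11.5]
force: [-0.0, 0.8, -3.9]
grip_width: 0.0336
grasp_force: 60.0
```

>>> play_rows:
  steps:
    - [[0, 0, 0.002, 0, 0, 0, 0.02], [0, 0, 0, 0, 0, 0, 0.02]]

```text
time_s: 18.75
tool_pos: [0.5547, 0.2256, 0.1016]
tool_rot: [-180.0, -32.3, 11.5]
force: [-0.1, 0.4, -3.4]
grip_width: 0.0336
grasp_force: 60.0
```

>>> play_rows:
  steps:
    - [[-0.004, 0, 0.001, 0, 0, 0, 0.02], [-0.003, 0, 0, 0, 0, 0, 0.02], [0, 0, 0, 0, 0, 0, 0.02]]

```text
time_s: 19.05
tool_pos: [0.5488, 0.2246, 0.0967]
tool_rot: [-180.0, -32.3, 11.6]
force: [-1.4, -0.4, -3.0]
grip_width: 0.0335
grasp_force: 60.0
```

>>> play_rows:
  steps:
    - [[-0.002, 0, 0, 0, 0, 0, 0.02], [0, 0, 0, 0, 0, 0, 0.02]]

```text
time_s: 19.25
tool_pos: [0.5475, 0.2243, 0.0958]
tool_rot: [-180.0, -32.3, 11.5]
force: [-1.3, -0.8, -2.6]
grip_width: 0.0339
grasp_force: 60.0
```

>>> play_rows:
  steps:
    - [[-0.002, 0, 0, 0, 0, 0, 0.02], [0, 0, 0, 0, 0, 0, 0.02]]

```text
time_s: 19.45
tool_pos: [0.5459, 0.2239, 0.0948]
tool_rot: [-180.0, -32.3, 11.5]
force: [-1.3, 0.4, -2.0]
grip_width: 0.0334
grasp_force: 60.0
```

>>> play_rows:
  steps:
    - [[-0.002, 0, 0, 0, 0, 0, 0.02], [0, 0, 0, 0, 0, 0, 0.02]]

```text
time_s: 19.65
tool_pos: [0.5443, 0.2236, 0.0937]
tool_rot: [-180.0, -32.3, 11.5]
force: [-1.3, 0.1, -2.5]
grip_width: 0.0333
grasp_force: 60.0
```

>>> play_rows:
  steps:
    - [[-0.002, 0, 0, 0, 0, 0, 0.02], [0, 0, 0, 0, 0, 0, 0.02]]

```text
time_s: 19.85
tool_pos: [0.544, 0.2236, 0.0939]
tool_rot: [-179.9, -32.5, 11.5]
force: [3.5, -0.1, -1.7]
grip_width: 0.0336
grasp_force: 60.0
```

Ledge contact. I'll push a touch, settle it onto the bars, release, back out along the normal, then go straight up.

>>> play_rows:
  steps:
    - [[-0.001, 0, 0.001, 0, 0, 0, 0.02], [0, 0, 0.001, 0, 0, 0, 0.02], [0, 0, 0, 0, 0, 0, 0.02]]

```text
time_s: 20.15
tool_pos: [0.5444, 0.2237, 0.0934]
tool_rot: [179.8, -32.5, 11.6]
force: [-20.4, -8.3, 30.9]
grip_width: 0.0334
grasp_force: 60.0
```

>>> play_rows:
  steps:
    - [[0, 0, 0, 0, 0, 0, 0.044], [0, 0, 0, 0, 0, 0, 0.044], [0, 0, 0, 0, 0, 0, 0.044]]

```text
time_s: 20.45
tool_pos: [0.5427, 0.2234, 0.0902]
tool_rot: [-180.0, -32.3, 11.5]
force: [0.4, -0.4, 0.2]
grip_width: 0.043
grasp_force: 0.0
```

>>> play_rows:
  steps:
    - [[0, 0, -0.01, 0, 0, 0, 0.044], [0, 0, -0.02, 0, 0, 0, 0.044], [0, 0, -0.025, 0, 0, 0, 0.044], [0.021, 0, -0.034, 0, 0, 0, 0.044], [0.021, 0, -0.034, 0, 0, 0, 0.06], [0, 0, 0, 0, 0, 0, 0.06]]

```text
time_s: 21.05
tool_pos: [0.5162, 0.219, 0.2221]
tool_rot: [-179.8, -32.7, 11.5]
force: [-0.1, 0.7, 0.6]
grip_width: 0.0532
grasp_force: 0.0
```

```bash
python3 - <<'E'
from plan import *
go([((.50,.10,.24),40,0),((.55,-.12,.22),100,0),((.6117,-.302,.14),147.4,0)],.06,reset=True)
o=get_obs();print(o["tool_pos"])
E
```

```text
wp [0.5  0.1  0.24] rel -61 rows 5
wp [ 0.55 -0.12  0.22] rel 22 rows 8
wp [ 0.612 -0.302  0.14 ] rel 84 rows 7
[[-0.005,0.023,-0.007,0.003,-0.114,-0.099,0.06],[-0.007,0.022,-0.007,0.017,-0.113,-0.1,0.06],[-0.011,0.021,-0.006,0.028,-0.111,-0.099,0.06],[-0.013,0.019,-0.005,0.038,-0.108,-0.099,0.06],[-0.016,0.018,-0.005,0.05,-0.103,-0.1,0.06],[-0.013,0.025,0.003,-0,-0,-0.131,0.06],[-0.016,0.023,0.002,-0,-0,-0.131,0.06],[-0.019,0.021,0.003,-0,-0,-0.131,0.06],[-0.022,0.018,0.002,-0,-0,-0.13,0.06],[-0.023,0.016,0.003,-0,-0,-0.131,0.06],[-0.026,0.012,0.002,-0,-0,-0.131,0.06],[-0.027,0.009,0.003,-0,-0,-0.131,0.06]]
[[-0.027,0.005,0.002,-0,-0,-0.131,0.06],[-0.027,0.004,0.011,-0,-0,-0.118,0.06],[-0.028,0.001,0.012,-0,-0,-0.118,0.06],[-0.027,-0.002,0.011,-0,-0,-0.119,0.06],[-0.027,-0.006,0.012,-0,-0,-0.118,0.06],[-0.026,-0.009,0.011,-0,-0,-0.118,0.06],[-0.025,-0.011,0.012,-0,-0,-0.118,0.06],[-0.023,-0.015,0.011,-0,-0,-0.118,0.06]]
[0.51621858 0.21898852 0.22213696]
```

>>> play_rows:
  steps:
    - [[-0.005, 0.023, -0.007, 0.003, -0.114, -0.099, 0.06], [-0.007, 0.022, -0.007, 0.017, -0.113, -0.1, 0.06], [-0.011, 0.021, -0.006, 0.028, -0.111, -0.099, 0.06], [-0.013, 0.019, -0.005, 0.038, -0.108, -0.099, 0.06], [-0.016, 0.018, -0.005, 0.05, -0.103, -0.1, 0.06], [-0.013, 0.025, 0.003, 0, 0, -0.131, 0.06], [-0.016, 0.023, 0.002, 0, 0, -0.131, 0.06], [-0.019, 0.021, 0.003, 0, 0, -0.131, 0.06], [-0.022, 0.018, 0.002, 0, 0, -0.13, 0.06], [-0.023, 0.016, 0.003, 0, 0, -0.131, 0.06], [-0.026, 0.012, 0.002, 0, 0, -0.131, 0.06], [-0.027, 0.009, 0.003, 0, 0, -0.131, 0.06]]

```text
time_s: 22.25
tool_pos: [0.5398, -0.0958, 0.2165]
tool_rot: [-179.8, 0.1, 92.5]
force: [0.6, -0.2, 0.8]
grip_width: 0.0601
grasp_force: 0.0
```

>>> play_rows:
  steps:
    - [[-0.027, 0.005, 0.002, 0, 0, -0.131, 0.06], [-0.027, 0.004, 0.011, 0, 0, -0.118, 0.06], [-0.028, 0.001, 0.012, 0, 0, -0.118, 0.06], [-0.027, -0.002, 0.011, 0, 0, -0.119, 0.06], [-0.027, -0.006, 0.012, 0, 0, -0.118, 0.06], [-0.026, -0.009, 0.011, 0, 0, -0.118, 0.06], [-0.025, -0.011, 0.012, 0, 0, -0.118, 0.06], [-0.023, -0.015, 0.011, 0, 0, -0.118, 0.06], [0, 0, 0, 0, 0, 0, 0.06]]

```text
time_s: 23.15
tool_pos: [0.6039, -0.3091, 0.1317]
tool_rot: [-179.7, -0.3, 146.9]
force: [-0.2, -0.2, -0.6]
grip_width: 0.06
grasp_force: 0.0
```

```bash
python3 feel.py f7; python3 - <<'E'
from plan import *
go([((.6117,-.302,.13),147.4,0),((.6117,-.302,.010),147.4,0,.033)],.06,reset=True)
E
```

```text
t 23.45 pos [ 0.607 -0.303  0.136] F [-0.23  0.33  0.12] Mtool [-0.129 -0.094  0.017] +- [0.028 0.032 0.038]
lever tool x -0.7579
tool pix in crop 225 180 +x end at [307.1037952  169.50635959]
wp [ 0.612 -0.302  0.13 ] rel 84 rows 1
wp [ 0.612 -0.302  0.01 ] rel 84 rows 4
[[-0.004,0.003,0.006,-0.002,-0,-0.004,0.06],[0,0,0.03,0,-0,-0,0.06],[0,0,0.03,0,-0,-0,0.06],[0,0,0.03,0,-0,-0,0.06],[0,0,0.03,0,-0,-0,0.06]]
```

>>> play_rows:
  steps:
    - [[-0.004, 0.003, 0.006, -0.002, 0, -0.004, 0.06], [0, 0, 0.03, 0, 0, 0, 0.06], [0, 0, 0.03, 0, 0, 0, 0.06], [0, 0, 0.03, 0, 0, 0, 0.06], [0, 0, 0.03, 0, 0, 0, 0.06], [0, 0, 0, 0, 0, 0, 0.06]]

```text
time_s: 24.05
tool_pos: [0.6102, -0.3028, 0.0069]
tool_rot: [-180.0, -0.2, 147.4]
force: [-0.6, -0.2, 0.1]
grip_width: 0.0601
grasp_force: 0.0
```

>>> play_rows:
  steps:
    - [[0, 0, 0, 0, 0, 0, 0.02], [0, 0, 0, 0, 0, 0, 0.02], [0, 0, 0, 0, 0, 0, 0.02], [0, 0, 0, 0, 0, 0, 0.02], [0, 0, 0, 0, 0, 0, 0.02]]
  force: 60

```text
time_s: 24.55
tool_pos: [0.6122, -0.3032, 0.0109]
tool_rot: [179.9, 0.1, 147.3]
force: [1.7, 2.2, 3.5]
grip_width: 0.0335
grasp_force: 59.9
```

>>> play_rows:
  steps:
    - [[0, 0, -0.02, 0, 0, 0, 0.02], [0, 0, -0.04, 0, 0, 0, 0.02], [0, 0, -0.04, 0, 0, 0, 0.02], [0, 0, -0.03, 0, 0, 0, 0.02], [0, 0, 0, 0, 0, 0, 0.02], [0, 0, 0, 0, 0, 0, 0.02], [0, 0, 0, 0, 0, 0, 0.02]]

```text
time_s: 25.25
tool_pos: [0.6093, -0.3036, 0.1368]
tool_rot: [-179.9, -0.3, 147.3]
force: [-0.3, -0.2, -4.7]
grip_width: 0.0336
grasp_force: 59.9
```

```bash
python3 feel.py f8
```

```text
t 25.55 pos [ 0.611 -0.304  0.139] F [ 0.18  0.09 -3.71] Mtool [-0.105 -0.217  0.024] +- [0.029 0.041 0.016]
lever tool x 0.0585
tool pix in crop 225 180 +x end at [305.5887833  170.97557319]
```

C reads -0.217 against an empty -0.094 in the same pose, so its heavy end is at tool +x. It goes to the right lane at yaw 191.6.

```bash
python3 - <<'E'
from plan import *
L=lambda u,s:lane(-.064,up=u,slope=s,h=.007)
H=L(.065,.008)
go([((.55,-.06,.25),170,0),(H+[0,0,.07],191.6,32),(H,191.6,32,.03)],.02,reset=True)
E
```

```text
wp [ 0.55 -0.06  0.25] rel 86 rows 7
wp [0.534 0.156 0.221] rel 85 rows 5
wp [0.534 0.156 0.151] rel 85 rows 3
[[0.026,0.025,-0.016,0.001,-0.001,-0.057,0.02],[0.025,0.026,-0.016,-0,-0,-0.056,0.02],[0.023,0.027,-0.016,-0.001,-0,-0.057,0.02],[0.022,0.029,-0.015,0,-0.001,-0.056,0.02],[0.02,0.03,-0.016,0,0,-0.057,0.02],[0.018,0.031,-0.016,0,-0,-0.056,0.02],[0.016,0.031,-0.016,-0,-0,-0.057,0.02],[0.011,0.042,0.006,-0.037,-0.105,-0.075,0.02],[0.008,0.043,0.006,-0.029,-0.108,-0.076,0.02],[0.005,0.042,0.007,-0.021,-0.11,-0.075,0.02],[0.003,0.043,0.007,-0.013,-0.111,-0.075,0.02],[0.001,0.044,0.008,-0.004,-0.112,-0.076,0.02]]
[[0.012,-0,0.02,0,0,0,0.02],[0.013,-0,0.019,0,0,0,0.02],[0.012,-0,0.02,0,0,0,0.02]]
```

>>> play_rows:
  steps:
    - [[0.026, 0.025, -0.016, 0.001, -0.001, -0.057, 0.02], [0.025, 0.026, -0.016, 0, 0, -0.056, 0.02], [0.023, 0.027, -0.016, -0.001, 0, -0.057, 0.02], [0.022, 0.029, -0.015, 0, -0.001, -0.056, 0.02], [0.02, 0.03, -0.016, 0, 0, -0.057, 0.02], [0.018, 0.031, -0.016, 0, 0, -0.056, 0.02], [0.016, 0.031, -0.016, 0, 0, -0.057, 0.02], [0.011, 0.042, 0.006, -0.037, -0.105, -0.075, 0.02], [0.008, 0.043, 0.006, -0.029, -0.108, -0.076, 0.02], [0.005, 0.042, 0.007, -0.021, -0.11, -0.075, 0.02], [0.003, 0.043, 0.007, -0.013, -0.111, -0.075, 0.02], [0.001, 0.044, 0.008, -0.004, -0.112, -0.076, 0.02]]

```text
time_s: 26.75
tool_pos: [0.5345, 0.1572, 0.2209]
tool_rot: [-179.9, 32.2, -168.2]
force: [-13.8, 5.2, 10.9]
grip_width: 0.0334
grasp_force: 59.9
```

>>> play_rows:
  steps:
    - [[0.012, 0, 0.02, 0, 0, 0, 0.02], [0.013, 0, 0.019, 0, 0, 0, 0.02], [0.012, 0, 0.02, 0, 0, 0, 0.02], [0, 0, 0, 0, 0, 0, 0.02], [0, 0, 0, 0, 0, 0, 0.02]]

```text
time_s: 27.25
tool_pos: [0.5345, 0.1561, 0.152]
tool_rot: [-179.9, 32.0, -168.3]
force: [-0.5, 0.7, -3.1]
grip_width: 0.0336
grasp_force: 59.9
```

```bash
python3 - <<'E'
from plan import *
L=lambda u,s:lane(-.064,up=u,slope=s,h=.007)
go([(L(.006,.006),191.6,32,.015)],.02,reset=True)
o=get_obs();print(o["tool_pos"],np.round(o["qpos"]))
E
```

```text
wp [0.563 0.162 0.1  ] rel 86 rows 4
[[0.001,-0,0.015,-0.001,0,0,0.02],[0,-0,0.015,0,0,0.001,0.02],[0.001,-0,0.015,0,0,-0,0.02],[0.001,-0,0.015,0,0,0,0.02]]
[0.53448312 0.15608501 0.15197442] [ 21. -12. -39. 128.  -7.  30.  86.]
```

>>> play_rows:
  steps:
    - [[0.001, 0, 0.015, -0.001, 0, 0, 0.02], [0, 0, 0.015, 0, 0, 0.001, 0.02], [0.001, 0, 0.015, 0, 0, 0, 0.02], [0, 0, 0.01, 0, 0, 0, 0.02], [0, 0, 0, 0, 0, 0, 0.02]]

```text
time_s: 27.75
tool_pos: [0.5627, 0.1613, 0.105]
tool_rot: [180.0, 32.1, -168.5]
force: [0.4, 0.9, -3.7]
grip_width: 0.0337
grasp_force: 59.9
```

>>> play_rows:
  steps:
    - [[0, 0, 0.003, 0, 0, 0, 0.02], [0, 0, 0.002, 0, 0, 0, 0.02], [0, 0, 0, 0, 0, 0, 0.02]]

```text
time_s: 28.05
tool_pos: [0.5647, 0.1621, 0.1007]
tool_rot: [-180.0, 32.1, -168.4]
force: [-0.5, -1.2, -3.7]
grip_width: 0.0335
grasp_force: 59.9
```

>>> play_rows:
  steps:
    - [[0, 0, 0.002, 0, 0, 0, 0.02], [0, 0, 0, 0, 0, 0, 0.02]]

```text
time_s: 28.25
tool_pos: [0.5658, 0.1624, 0.0988]
tool_rot: [-180.0, 32.1, -168.4]
force: [-0.5, -0.9, -1.2]
grip_width: 0.0336
grasp_force: 59.9
```

>>> play_rows:
  steps:
    - [[0.003, 0, -0.001, 0, 0, 0, 0.02], [0.003, 0, 0, 0, 0, 0, 0.02], [0, 0, 0, 0, 0, 0, 0.02]]

```text
time_s: 28.55
tool_pos: [0.5589, 0.1609, 0.0952]
tool_rot: [-180.0, 32.0, -168.4]
force: [-0.2, -0.1, -4.5]
grip_width: 0.0338
grasp_force: 59.9
```

>>> play_rows:
  steps:
    - [[0.002, 0, 0, 0, 0, 0, 0.02], [0, 0, 0, 0, 0, 0, 0.02]]

```text
time_s: 28.75
tool_pos: [0.5578, 0.1607, 0.0946]
tool_rot: [-180.0, 32.0, -168.4]
force: [0.6, -0.0, -3.0]
grip_width: 0.0336
grasp_force: 59.9
```

>>> play_rows:
  steps:
    - [[0.002, 0, 0, 0, 0, 0, 0.02], [0, 0, 0, 0, 0, 0, 0.02]]

```text
time_s: 28.95
tool_pos: [0.5565, 0.1606, 0.0939]
tool_rot: [180.0, 32.1, -168.4]
force: [0.4, 0.4, -3.2]
grip_width: 0.0334
grasp_force: 59.9
```

>>> play_rows:
  steps:
    - [[0.002, 0, 0, 0, 0, 0, 0.02], [0, 0, 0, 0, 0, 0, 0.02]]

```text
time_s: 29.15
tool_pos: [0.5563, 0.1606, 0.0942]
tool_rot: [180.0, 32.3, -168.4]
force: [3.2, 0.5, -2.2]
grip_width: 0.0337
grasp_force: 59.9
```

>>> play_rows:
  steps:
    - [[0.001, 0, 0, 0, 0, 0, 0.02], [0, 0, 0, 0, 0, 0, 0.02]]

```text
time_s: 29.35
tool_pos: [0.5561, 0.1606, 0.0943]
tool_rot: [180.0, 32.4, -168.4]
force: [5.0, 0.6, -1.1]
grip_width: 0.0339
grasp_force: 59.9
```

Ledge contact. I'll seat it, release and retreat.

>>> play_rows:
  steps:
    - [[0.001, 0, 0.001, 0, 0, 0, 0.02], [0, 0, 0.001, 0, 0, 0, 0.02], [0, 0, 0, 0, 0, 0, 0.02]]

```text
time_s: 29.65
tool_pos: [0.5569, 0.1609, 0.0931]
tool_rot: [-180.0, 32.4, -168.4]
force: [-0.2, -1.8, 11.6]
grip_width: 0.0338
grasp_force: 59.9
```

>>> play_rows:
  steps:
    - [[0, 0, 0, 0, 0, 0, 0.044], [0, 0, 0, 0, 0, 0, 0.044], [0, 0, 0, 0, 0, 0, 0.044]]

```text
time_s: 29.95
tool_pos: [0.5532, 0.1598, 0.089]
tool_rot: [180.0, 31.9, -168.4]
force: [0.5, 0.5, 0.5]
grip_width: 0.043
grasp_force: 0.0
```

>>> play_rows:
  steps:
    - [[0, 0, -0.01, 0, 0, 0, 0.044], [0, 0, -0.02, 0, 0, 0, 0.044], [0, 0, -0.025, 0, 0, 0, 0.044], [-0.021, 0, -0.034, 0, 0, 0, 0.044], [-0.021, 0, -0.034, 0, 0, 0, 0.06], [0, 0, 0, 0, 0, 0, 0.06]]

```text
time_s: 30.55
tool_pos: [0.5276, 0.1566, 0.2182]
tool_rot: [179.9, 32.5, -168.3]
force: [0.4, 0.0, 0.1]
grip_width: 0.0534
grasp_force: 0.0
```

```bash
python3 - <<'E'
from plan import *
go([((.50,-.08,.26),150,0)],.06,reset=True)
o=get_obs();print(o["tool_pos"])
E
```

```text
wp [ 0.5  -0.08  0.26] rel 69 rows 6
[[0.007,-0.038,-0.013,0.009,0.094,0.121,0.06],[0.003,-0.038,-0.012,0.017,0.094,0.121,0.06],[-0,-0.039,-0.011,0.028,0.09,0.122,0.06],[-0.004,-0.039,-0.01,0.039,0.086,0.121,0.06],[-0.008,-0.038,-0.009,0.049,0.081,0.121,0.06],[-0.012,-0.038,-0.008,0.058,0.075,0.121,0.06]]
[0.52758965 0.15664416 0.21824188]
```

>>> play_rows:
  steps:
    - [[0.007, -0.038, -0.013, 0.009, 0.094, 0.121, 0.06], [0.003, -0.038, -0.012, 0.017, 0.094, 0.121, 0.06], [0, -0.039, -0.011, 0.028, 0.09, 0.122, 0.06], [-0.004, -0.039, -0.01, 0.039, 0.086, 0.121, 0.06], [-0.008, -0.038, -0.009, 0.049, 0.081, 0.121, 0.06], [-0.012, -0.038, -0.008, 0.058, 0.075, 0.121, 0.06], [0, 0, 0, 0, 0, 0, 0.06]]

```text
time_s: 31.25
tool_pos: [0.4993, -0.0884, 0.2543]
tool_rot: [-179.8, 0.3, 150.3]
force: [0.2, 0.2, -0.8]
grip_width: 0.0599
grasp_force: 0.0
```

```bash
python3 feel.py f9; python3 - <<'E'
from h import *
from cell import *
p=[.558,.226,np.radians(11.6)];s32,c32=np.sin(np.radians(32)),np.cos(np.radians(32));im=[]
for c,(y0,y1,x0,x1),k in(("top",(140,220,120,220),4),("scene",(225,345,240,370),3)):
    r=read_camera(c);f=cv2.resize(r["frame"][y0:y1,x0:x1,::-1],None,fx=k,fy=k,interpolation=cv2.INTER_CUBIC)
    for l in(-.064,0,.064):
        P=[[-.016+a*c32-.017*s32,l+b,.102+a*s32+.017*c32] for a,b in((-.08,-.017),(.08,-.017),(.08,.017),(-.08,.017))]
        a=((proj(r,place(np.array(P),p))+.5-[x0,y0])*k).round().astype(np.int32);cv2.polylines(f,[a],True,(0,0,255),1)
    im.append(f)
H=max(i.shape[0] for i in im);cv2.imwrite("pics/end.png",np.hstack([cv2.copyMakeBorder(i,0,H-i.shape[0],0,4,cv2.BORDER_CONSTANT) for i in im]))
E
```

```text
t 31.55 pos [ 0.498 -0.081  0.255] F [-0.11  0.4   0.11] Mtool [-0.161 -0.083  0.005] +- [0.015 0.039 0.038]
lever tool x -0.79
tool pix in crop 225 180 +x end at [325.96679155 164.02497382]
```

View pics/end.png

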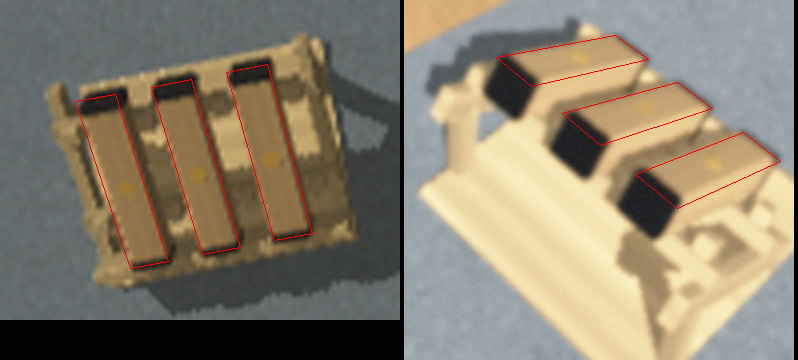

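```bash
python3 -c "
from cell import sign_off
print(sign_off())"
```

```text
the job is handed in; nothing more can be done
None
```

All three arms are in the rack, one to a lane, each laid with its felt heavy end down and pushed against the foot ledge. The bystanders were left alone, and the job was handed in at about 32 s.

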